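# Lock out the bench air supply

### The arm

A 6-joint arm with a two-finger parallel gripper is mounted at the origin on a cart in front of the work surface, level with it; the furniture and walls round the work are solid. World frame = base frame: x ahead of the robot, y to its left, z up, the work surface at z = 0. Lengths are in m, angles in rad, forces in N, time in s.
With the tool pointing down it reaches from about 0.225 to 0.875 m from the base axis. Payload 3.4 kg.
Tool frame: the origin (TCP) lies at the very end of the fingers, on their centre line; the grasp point (between the pads) lies 19 mm behind it; z points along the fingers, y is the direction in which the jaws open and shut (so a half turn about z gives the same grasp; the last joint's range is limited). The gripper opens to 85 mm and grips with 20 to 120 N. Pads are 22 mm wide; open, the fingers measure 114 mm over their backs; the gripper's body (76 mm by 85 mm) begins 54 mm behind the grasp point. The pads swing forward as they close: fully open they stand 13 mm farther back than shut.
Start: joints at [1.028, 0.276, 1.505, -0, 1.361, -0.121], TCP at [0.235, 0.525, 0.231] pointing down, gripper open.
Joint ranges: [-2.89, 2.89], [-0.75, 2.08], [0.22, 2.7], [-1.18, 4.32], [0.11, 2.71], [-2.7, 2.7]. Speed limits (rad/s): [2.57, 2.57, 3.14, 3.14, 3.14, 3.14].

### API

Orientations are given as [roll, pitch, yaw] about the fixed x, y, z axes, in that order (R = Rz(yaw) Ry(pitch) Rx(roll)).
In Python, from cell import manip, get_image, get_calibration, spotter gives the robot as it stands.
- The arm moves only by the tool apply_moves, never from a script. Its argument "series" is a list of rows, each a list of 6 numbers: the shift along the tool's x, y, z each as a share of 800 mm, from -1 to 1, then the turn, a rotation vector about the tool's x, y, z each as a share of 45 degrees, from -1 to 1. A call has 1 to 12 rows; each row is the pose to reach, as a shift and turn from the pose commanded when the call began, along the tool's axes at that moment; what a row does not reach only later rows make up. A row lasts 1/12 s, in which the tool goes at most 41.7 mm and 7.16 degrees, less where a joint would pass 70% of its speed; a pose out of reach is approached as far as the arm can. A call with a number of a shift or a turn outside -1 to 1 is refused whole. A call with a gripper value outside its range is refused whole. "hand" is the opening, from -1 (shut) to 1 (fully open), set as the call begins (left out, the last holds). The fingers move at their own pace and stop on an object; the grip force is fixed at half the most. Time passes only in rows, so rows that repeat a pose let the fingers close. It gives the time, the measured TCP pose, the force and the opening at its end, in the units of the state.
- manip.observe(): the state, without advancing time (a new reading comes with each control period).
- get_image(name): name is "scene" or "side" or "wrist"; returns the picture (384x512x3 uint8, blue, green, red); there is no depth.
- get_calibration(name): a dict with "intrinsics" (3x3 intrinsics, pixels), "R" (3x3) and "t" (3): a world point X has camera coordinates R X + t. Camera axes: x right, y down, z forward; pixel columns grow to the right and rows downward; lengths in m; the calibration is good to about 2 mm. A picture is of the moment at which its call begins: read the wrist's pose just before it. get_calibration takes no time and is no camera call; for the wrist camera it gives the pose at the moment of the call.
- manip.sign_off(): hands the job in, once; it reports no verdict.
Trained networks look in the newest picture that a camera, given by its name, has taken for a name from the list of things; names that differ only in an ending like _2 or _b are one class to them, and where a whole thing is asked for, a point or a joint stands for the part that bears it (a point fixed in the world has none). Each returns a list of dicts, best first, with "conf" (0 to 1); they miss things now and then, are a little off and sometimes report something else, mostly with a low value. They report only what shows in the picture. A call takes as long as a camera call.
- spotter.boxes_of(thing, camera): "at" ([x, y, z] in m, in the coordinates of the camera as it stood for that picture, good to about 4 mm: the middle of the surface that is visible of it).
The state is a dict: "clock": time; "q": joint angles; "qd": joint speeds; "effort": joint torques, N m; "tool_pos": TCP position; "eef_rot": TCP orientation; "wrist_force": force on the tool from outside, world axes, zero at the start; "torque": the same for the moment, N m; "opening": finger opening in m.
Only numpy, scipy, OpenCV 4.12 (cv2) and the standard library are available. Lean on these libraries where they do the work, as an engineer would, in place of code of your own. Each camera call takes 0.05 s, during which the arm holds its last target.

### The job

The air driver is going in for repair, so shut off the bench air: push the red lever of the brass air valve back from the outlet it is feeding to its off position, where the padlock eye on it stands in line with the slot of the steel hasp, and do not let it run on towards the other outlet. Then fold the hasp strap over so that the eye comes up through the slot and the strap lies fully down, ready for the padlock. Leave the padlock and the other things on the bench where they are.

Things in the scene. Friction and masses are not known exactly. Their poses are not given: they have to be found in the camera images.
- air_board: Grey board, 275 x 100 x 16 mm, fixed on the bench, with a steel hasp on a bracket and a brass three-way air valve. Origin on the bench under the hasp hinge; in its own frame (z up) the board reaches from x -20 to +255 mm and the vertical valve stem stands at x = +175 mm, y = 0. Outlets run from the stem to +y and -y (30 mm thick, 70 mm out, axis 46 mm high); copper inlet at the far +x side.
- lever (a joint): Isolator lever's angle about the stem, rad. 0 = OFF: lever points from the stem to the hasp (board's -x), eye in line with the slot. Positive = counter-clockwise from above, towards the -y outlet, where it starts (0.75 to 1.45). Turns -1.5 to +1.5, no stop or click at 0; stiff (0.35 N m), stays where left. Steel bar 20 mm wide, 6 thick, to 139 mm from the stem, centre 85 mm up; red sleeve over it.
- lever_eye (a point): Middle of the bar at the top of the padlock eye, 115 mm from the stem, 115.5 mm above the bench. The eye is a U of 7 mm round bar standing on the lever: 32 mm long along the lever, 7 mm thick across it, top 119 mm above the bench.
- lever_sleeve (a point): Centre of the red sleeve on the lever: 66 mm from the stem, 85 mm above the bench. 60 mm long along the lever, 24 mm wide, 13 mm thick.
- hasp (a joint): Opening angle of the steel hasp strap about its level hinge, rad. 0 = fully down, level over the lever and pointing to the stem; 1.57 = upright; starts at 1.6 to 1.95, leaning away from the stem; stop at 2.0. Stiff hinge (0.09 N m): stays at any angle, must be pushed right down. Strap 40 mm wide, 4 thick, 139 long, free end bent up 6 mm. Goes over the eye only if that is in line within about 4 mm.
- hasp_hinge (a point): Middle of the hasp's hinge line, 175 mm from the stem on the OFF side, 94 mm above the bench; the hinge axis is parallel to the board's y. Its bracket below is 46 mm wide.
- hasp_slot (a point): Centre of the slot in the strap, 60 mm from the hinge. Slot 42 mm long along the strap, 15 mm wide.
- hasp_tab (a point): Point on the plain part of the strap beyond the slot, 106 mm from the hinge, on the face that is on top when closed (98 mm above the bench then): the place to push it down. The plain part reaches from 81 mm to 127 mm from the hinge.
- padlock_center (a point): Red padlock lying loose on the bench, body 44 x 42 x 20 mm; its centre. Leave it alone.
- oil_can: Green pump oil can with a thin spout, 64 x 102 x 142 mm, standing; origin at the middle of its underside. Leave it alone.
- spanner: Open-ended steel spanner 193 mm long, lying flat; origin at the middle of its underside. Leave it alone.
- stem (a point): Point on the vertical axis of the valve stem, about which the lever turns, 85 mm above the bench (the lever's mid height). A nut on it reaches 98 mm above the bench.
- caster_3: Black plastic caster corner with twin wheels, 102 x 134 x 107 mm; origin at its underside. Leave it alone.

How it is judged:
On the way:
1. the isolator lever stands at off, its eye in line with the hasp slot, while the hasp is still open (value of joint lever between -0.06 and 0.06 rad and value of joint hasp above 0.7 rad), for 0.2 s.
At the end, for the whole second after the job is handed in: The lever stands at off within 0.06 rad with its eye up through the slot, and the hasp strap lies down within 0.06 rad of level and is at rest (value of joint lever between -0.06 and 0.06 rad and value of joint hasp below 0.06 rad and velocity of joint hasp between -0.05 and 0.05 rad/s); the robot touches nothing.
It fails at once if the lever is swung past off towards the other outlet (more than 0.3 rad beyond off) (value of joint lever below -0.3 rad).
It fails at once if the padlock, oil can, caster or spanner is shifted by more than 30 mm (distance of any of padlock_center, oil_can, caster_3, spanner from where it was at the start of the episode above 0.03 m).
It also fails if it takes over 59 s, if anything falls off the work surface, if the arm or the gripper's body presses on something with over 40 N, if the wrist force passes 120 N, or if a joint passes its speed limit or range.

## Working session

There is one attempt and no reset: what is moved stays moved. The work goes in short steps, Python scripts to look and compute and a tool call to move; the robot and the scene stay as the last step left them, time stands still between calls to the robot, and variables do not carry over. Pictures are saved under pics/ and viewed, and the job is handed in when it is done.

Besides the shell and the picture viewer there is one more tool, called after "Call:" as a command line: name --pt "numbers of a row" for each row, then --argument value for the rest. apply_moves: Moves the arm, as the interface text tells. Its arguments: {"type":"object","properties":{"series":{"type":"array"},"hand":{"type":"number"}},"required":["series"]}

```bash
ls; mkdir -p pics
cat > h.py <<'E'
import numpy as np,cv2
from cell import manip,get_image,get_calibration,spotter
def snap(n,f):
    im=get_image(n); cv2.imwrite('pics/'+f,im); return im
def toworld(n,p,c=None):
    c=c or get_calibration(n); return np.array(c['R']).T@(np.array(p)-np.array(c['t']))
E
python3 - <<'E'
from h import *
np.set_printoptions(precision=3,suppress=True)
for n in ['scene','side','wrist']:
    snap(n,n+'0.png')
    c=get_calibration(n); print(n,toworld(n,[0,0,0]))
    for t in ['air_board','lever_eye','lever_sleeve','hasp','hasp_tab','padlock_center','oil_can','spanner','stem','caster_3'] if n!='wrist' else []:
        for r in spotter.boxes_of(t,n)[:2]:
            print(t,round(r['conf'],2),toworld(n,r['at'],c))
s=manip.observe();print(s['clock'],s['tool_pos'],s['eef_rot'],s['wrist_force'])
E
```

```text
pics
scene [ 0.198 -0.68   0.55 ]
air_board 0.57 [ 0.571 -0.154  0.014]
lever_eye 0.55 [ 0.607 -0.209  0.087]
lever_sleeve 0.7 [ 0.609 -0.21   0.093]
hasp 0.72 [ 0.464 -0.139  0.162]
hasp_tab 0.69 [ 0.472 -0.138  0.166]
padlock_center 0.77 [0.619 0.101 0.022]
padlock_center 0.39 [ 0.608 -0.208  0.09 ]
oil_can 0.93 [0.494 0.286 0.046]
oil_can 0.72 [ 0.462 -0.143  0.172]
spanner 0.55 [0.397 0.106 0.005]
spanner 0.21 [0.623 0.099 0.022]
stem 0.74 [ 0.569 -0.154  0.013]
caster_3 0.69 [0.757 0.079 0.055]
side [ 0.342 -0.688  0.554]
air_board 0.8 [ 0.588 -0.153  0.019]
lever_eye 0.8 [ 0.616 -0.21   0.088]
lever_sleeve 0.95 [ 0.619 -0.208  0.088]
padlock_center 0.53 [0.618 0.102 0.018]
oil_can 0.92 [0.502 0.284 0.046]
oil_can 0.61 [0.76  0.084 0.054]
spanner 0.67 [0.393 0.111 0.01 ]
spanner 0.45 [ 0.62  -0.209  0.092]
stem 0.88 [ 0.583 -0.157  0.019]
caster_3 0.77 [0.76  0.083 0.053]
caster_3 0.63 [ 0.467 -0.15   0.178]
wrist [0.159 0.558 0.373]
1.15 [0.235 0.525 0.231] [ 3.142 -0.     2.72 ] [-0.804 -1.412 -0.603]
```

View pics/scene0.png

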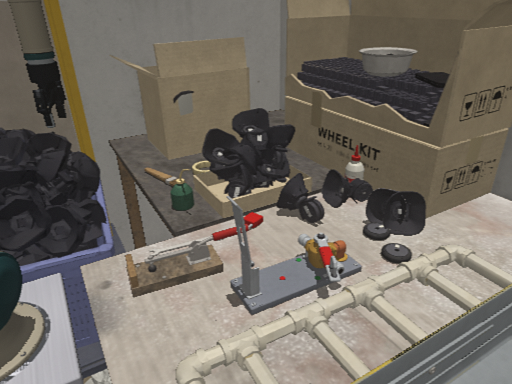

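View pics/side0.png

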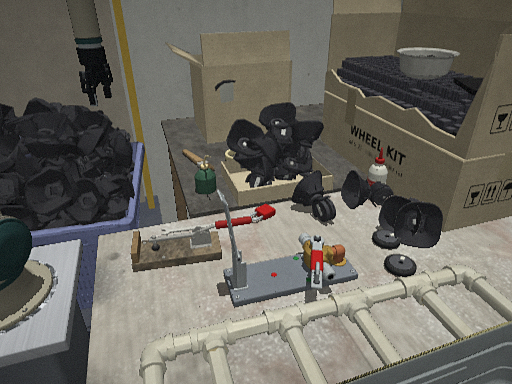

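Run:
```python
import cv2
a=cv2.imread('pics/scene0.png')[185:315,205:375]; b=cv2.imread('pics/side0.png')[180:310,205:375]
cv2.imwrite('pics/z0.png',cv2.resize(a,None,fx=4.6,fy=4.6,interpolation=2)); cv2.imwrite('pics/z1.png',cv2.resize(b,None,fx=4.6,fy=4.6,interpolation=2))
```

```text
(no output)
```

View pics/z0.png

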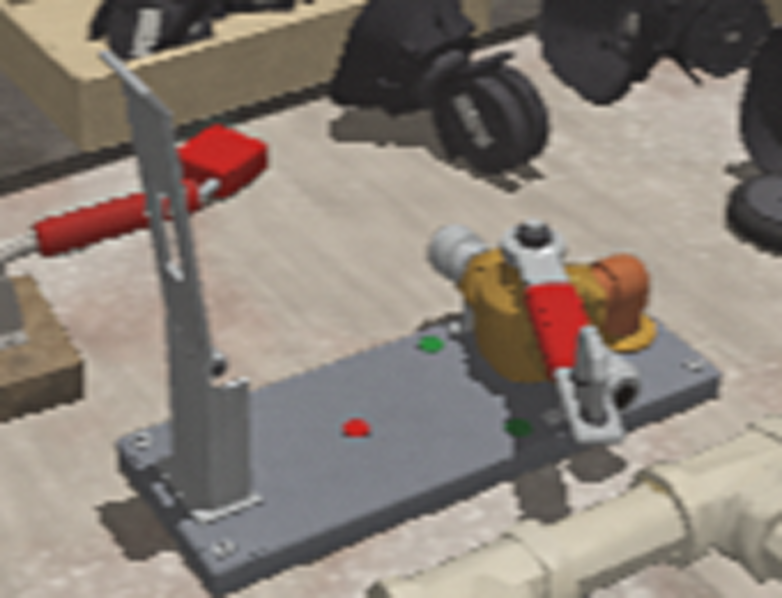

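View pics/z1.png

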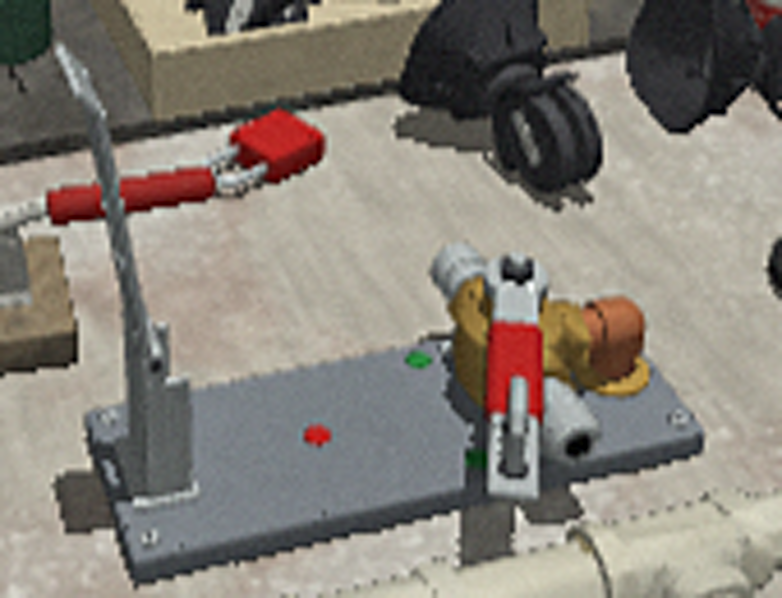

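```bash
cat > fit.py <<'E'
from h import *
from scipy.optimize import least_squares
np.set_printoptions(precision=4,suppress=True)
def model(p):
    x,y,w,L,H=p
    def W(b): c,s=np.cos(w),np.sin(w); return np.array([x+c*b[0]-s*b[1],y+s*b[0]+c*b[1],b[2]])
    def lev(r,s,z): # r along, s across
        d=np.array([-np.cos(L),-np.sin(L)]);n=np.array([-d[1],d[0]]);q=np.array([.175,0])+r*d+s*n
        return W([q[0],q[1],z])
    def hp(r,yy): return W([r*np.cos(H),yy,.094+r*np.sin(H)])
    return W,lev,hp
def proj(n,X):
    c=get_calibration(n);q=np.array(c['intrinsics'])@(np.array(c['R'])@X+np.array(c['t']));return q[:2]/q[2]
E
cat > f0.py <<'E'
from fit import *
def pts(p):
    W,lev,hp=model(p)
    return dict(nl=W([-.02,-.05,.016]),fl=W([-.02,.05,.016]),nr=W([.255,-.05,.016]),nlb=W([-.02,-.05,0]),nut=W([.175,0,.098]),
     t1=lev(.139,.010,.088),t2=lev(.139,-.010,.088),h1=hp(.139,.02),h2=hp(.139,-.02))
ob={'scene':dict(nl=(213,575),nlb=(216,593),fl=(120,443),nr=(718,378),nut=(534,228),t1=(583,442),t2=(622,435),h1=(103,52),h2=(170,112)),
'side':dict(nl=(135,565),nlb=(137,583),fl=(87,410),nr=(703,433),nut=(517,262),t1=(490,494),t2=(538,497),h1=(60,45),h2=(103,105))}
off={'scene':(205,185),'side':(205,180)}
def res(p,full=0):
    P=pts(p);r=[];D={}
    for n in ob:
        for k,v in ob[n].items():
            e=proj(n,P[k])-(np.array(v)/4.6+off[n]);r+=list(e);D[n,k]=e
    return D if full else r
b=least_squares(res,[.45,-.14,0.2,1.1,1.8],loss='soft_l1')
print(b.x)
for k,v in res(b.x,1).items():print(k,v)
W,lev,hp=model(b.x)
print('stem',W([.175,0,.085]),'eye',lev(.115,0,.1155),'tip',lev(.139,0,.085),'hinge',W([0,0,.094]),'htip',hp(.139,0))
for n in ['scene','side']:
    im=cv2.imread(f'pics/{n}0.png');im=cv2.resize(im,None,fx=4.6,fy=4.6,interpolation=2)
    o=(np.array(off[n])*4.6).astype(int)
    segs=[[W([-.02,-.05,.016]),W([.255,-.05,.016]),W([.255,.05,.016]),W([-.02,.05,.016]),W([-.02,-.05,.016])],[W([.175,0,.016]),W([.175,0,.098])],[lev(0,.01,.088),lev(.139,.01,.088),lev(.139,-.01,.088),lev(0,-.01,.088)],[hp(0,.02),hp(.139,.02),hp(.139,-.02),hp(0,-.02)],[lev(.099,0,.119),lev(.131,0,.119)]]
    for s in segs:
        q=np.array([proj(n,X)*4.6+2.3 for X in s]).astype(int);cv2.polylines(im,[q],False,(255,255,0),1)
    cv2.imwrite(f'pics/fit_{n}.png',im[o[1]:o[1]+598,o[0]:o[0]+782])
E
python3 f0.py
```

```text
[ 0.4781 -0.1393 -0.0265  1.1635  1.7383]
('scene', 'nl') [0.6069 0.3437]
('scene', 'nlb') [0.1943 2.673 ]
('scene', 'fl') [-1.3358 -0.791 ]
('scene', 'nr') [ 1.8751 -1.6738]
('scene', 'nut') [ 0.3712 -1.2729]
('scene', 't1') [13.0792 -1.7276]
('scene', 't2') [-6.2946  0.6177]
('scene', 'h1') [ 1.1693 -0.3529]
('scene', 'h2') [-3.5485 -4.093 ]
('side', 'nl') [-0.4576  0.2823]
('side', 'nlb') [-0.5861  2.2485]
('side', 'fl') [-0.9586  0.5356]
('side', 'nr') [ 1.4929 -0.1543]
('side', 'nut') [ 0.341  -0.8419]
('side', 't1') [14.1645  0.7632]
('side', 't2') [-7.7333 -0.7523]
('side', 'h1') [0.5316 0.2372]
('side', 'h2') [-4.1203 -1.9906]
stem [ 0.653  -0.1439  0.085 ] eye [ 0.6047 -0.2483  0.1155] tip [ 0.5946 -0.2701  0.085 ] hinge [ 0.4781 -0.1393  0.094 ] htip [ 0.4549 -0.1387  0.2311]
```

```bash
sed -i 's/t1=lev(.139,.010,.088),t2=lev(.139,-.010,.088)/t1=lev(.139,-.010,.088),t2=lev(.139,.010,.088)/; s/,h2=([0-9,]*)//; s/,h2=hp(.139,-.02)//' f0.py; grep -n "h2" f0.py; python3 f0.py
```

```text
[ 0.4782 -0.1382 -0.0341  1.1288  1.7498]
('scene', 'nl') [ 0.1879 -0.0117]
('scene', 'nlb') [-0.2208  2.3139]
('scene', 'fl') [-1.3639 -1.1973]
('scene', 'nr') [ 2.0556 -1.4238]
('scene', 'nut') [ 0.4907 -1.2304]
('scene', 't1') [-0.9615 -0.799 ]
('scene', 't2') [1.5842 0.2039]
('scene', 'h1') [ 0.2244 -0.323 ]
('side', 'nl') [-0.7356 -0.1452]
('side', 'nlb') [-0.8615  1.8178]
('side', 'fl') [-0.8516  0.1243]
('side', 'nr') [1.5965 0.139 ]
('side', 'nut') [ 0.4459 -0.781 ]
('side', 't1') [-0.5369 -0.4888]
('side', 't2') [0.4762 0.0653]
('side', 'h1') [-0.2994  0.1518]
stem [ 0.6531 -0.1442  0.085 ] eye [ 0.6004 -0.2464  0.1155] tip [ 0.5894 -0.2677  0.085 ] hinge [ 0.4782 -0.1382  0.094 ] htip [ 0.4535 -0.1374  0.2308]
```

View pics/fit_scene.png

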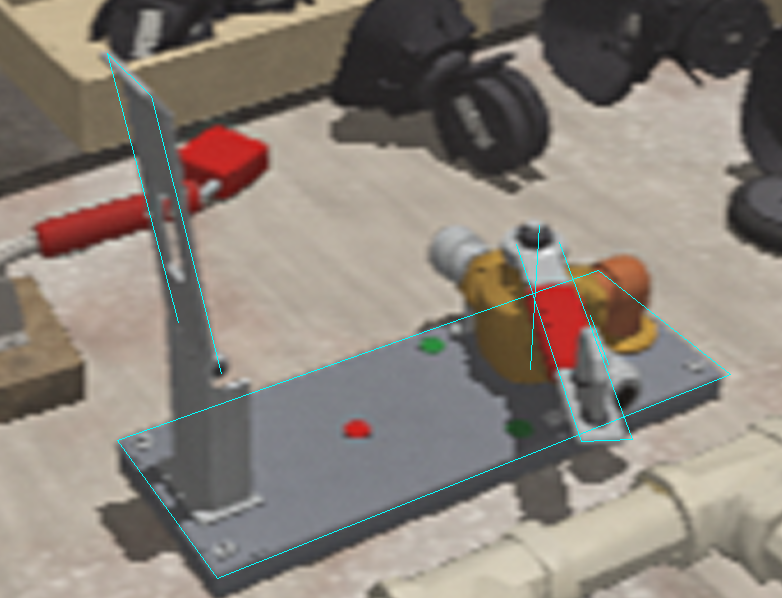

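View pics/fit_side.png

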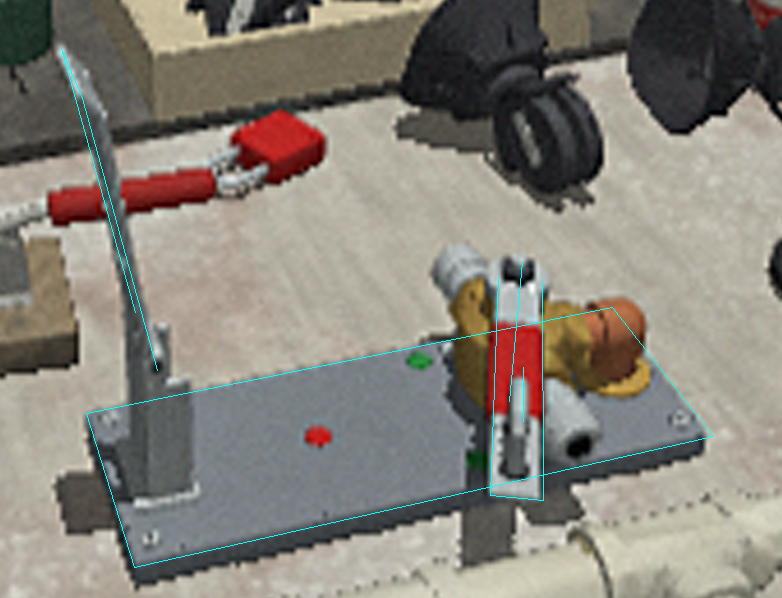

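```bash
cat >> h.py <<'E'
from scipy.spatial.transform import Rotation as Ro
def rel(s,pos,yaw):
    """shares from current pose s to world pos + yaw tool-down"""
    R0=Ro.from_euler('xyz',s['eef_rot']); R1=Ro.from_euler('xyz',[np.pi,0,yaw])
    d=R0.inv().apply(np.array(pos)-s['tool_pos'])/.8
    r=(R0.inv()*R1).as_rotvec()/(np.pi/4)
    return np.round(np.r_[d,r],4)
E
python3 - <<'E'
from fit import *
s=manip.observe();print(s)
c=get_calibration('wrist');R=np.array(c['R']);print('axis',R[2],'right',R[0]);print(c['intrinsics'])
def tri(a,b):
    A=[]
    for n,p in (('scene',a),('side',b)):
        c=get_calibration(n);P=np.array(c['intrinsics'])@np.c_[c['R'],c['t']]
        A+= [p[0]*P[2]-P[0],p[1]*P[2]-P[1]]
    v=np.linalg.svd(np.array(A))[2][3];return v[:3]/v[3]
print('pipe',tri((318,313),(290,318)),tri((371,285),(350,295)))
print('handle',tri((262,217),(268,210)),tri((213,237),(216,222)))
print(rel(s,[.45,.3,.35],1.095), rel(s,[.33,.3,.33],2.2))
E
```

```text
{'clock': 1.15, 'q': array([ 1.028 ,  0.2759,  1.5049,  0.    ,  1.3607, -0.121 ]), 'qd': array([ 0.0004, -0.0005, -0.0009, -0.0004, -0.0014, -0.0005]), 'effort': array([ -0.0008, -41.6661, -24.6097,  -0.0002,   0.0003,   0.    ]), 'tool_pos': array([0.2354, 0.5246, 0.2313]), 'eef_rot': array([ 3.1416, -0.    ,  2.7198]), 'wrist_force': array([-0.8037, -1.4124, -0.603 ]), 'torque': array([ 0.0349, -0.041 , -0.0117]), 'opening': 0.08545197473381128}
axis [ 0.2963 -0.1342 -0.9456] right [ 0.4096  0.9123 -0.0012]
[[304.7965   0.     253.2279]
 [  0.     304.7965 190.767 ]
 [  0.       0.       1.    ]]
pipe [ 0.5275 -0.2959  0.0636] [ 0.6322 -0.3084  0.0905]
handle [0.6014 0.0163 0.0752] [0.4715 0.0167 0.0656]
[-0.3597 -0.1463 -0.1484  0.     -0.      2.0687] [-0.2228 -0.2077 -0.1234  0.     -0.      0.6618]
```

View pics/wrist0.png

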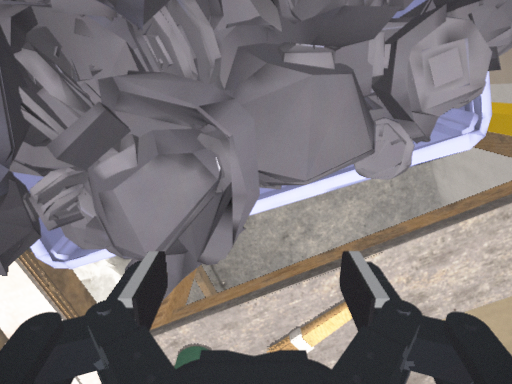

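Run:
```python
from h import *
s=manip.observe()
print(rel(s,[.33,.15,.35],1.95))
```

```text
[-0.2996 -0.3788 -0.1484  0.     -0.      0.9801]
```

Call:
apply_moves --pt "0 0 -0.148 0 0 0.3" --pt "0 0 -0.148 0 0 0.3" --pt "-0.3 -0.379 -0.148 0 0 0.98" --pt "-0.3 -0.379 -0.148 0 0 0.98" --pt "-0.3 -0.379 -0.148 0 0 0.98" --pt "-0.3 -0.379 -0.148 0 0 0.98" --pt "-0.3 -0.379 -0.148 0 0 0.98" --pt "-0.3 -0.379 -0.148 0 0 0.98" --pt "-0.3 -0.379 -0.148 0 0 0.98" --pt "-0.3 -0.379 -0.148 0 0 0.98" --pt "-0.3 -0.379 -0.148 0 0 0.98" --pt "-0.3 -0.379 -0.148 0 0 0.98"

```text
clock: 2.15
tool_pos: [0.331, 0.1452, 0.3505]
eef_rot: [3.14, 0.004, 1.945]
wrist_force: [0.1, -0.1, 0.8]
opening: 0.0855
```

Run:
```python
from h import *
s=manip.observe()
print(s['tool_pos'],s['eef_rot'],rel(s,[.54,-.21,.32],1.18))
```

```text
[0.33104246 0.14517723 0.35053167] [3.14018176 0.00373192 1.94499882] [-0.5086  0.0808  0.0402  0.0035  0.0038  0.974 ]
```

Call:
apply_moves --pt "-0.51 0.08 0.04 0 0 0.97" --pt "-0.51 0.08 0.04 0 0 0.97" --pt "-0.51 0.08 0.04 0 0 0.97" --pt "-0.51 0.08 0.04 0 0 0.97" --pt "-0.51 0.08 0.04 0 0 0.97" --pt "-0.51 0.08 0.04 0 0 0.97" --pt "-0.51 0.08 0.04 0 0 0.97" --pt "-0.51 0.08 0.04 0 0 0.97" --pt "-0.51 0.08 0.04 0 0 0.97" --pt "-0.51 0.08 0.04 0 0 0.97" --pt "-0.51 0.08 0.04 0 0 0.97" --pt "-0.51 0.08 0.04 0 0 0.97"

```text
clock: 3.15
tool_pos: [0.5413, -0.2074, 0.316]
eef_rot: [-3.139, -0.0, 1.186]
wrist_force: [-0.1, 1.3, -1.1]
opening: 0.0852
```

Run:
```python
from fit import *
import pickle
s=manip.observe();c=get_calibration('wrist');pickle.dump(c,open('w1.pkl','wb'))
snap('wrist','wrist1.png')
print(s['tool_pos'],s['eef_rot'])
for t in ['lever_sleeve','lever_eye','stem','hasp']:
    for r in spotter.boxes_of(t,'wrist')[:2]: print(t,round(r['conf'],2),toworld('wrist',r['at'],c))
im=cv2.imread('pics/wrist1.png');cv2.imwrite('pics/wrist1b.png',cv2.resize(im,(800,600),interpolation=2))
```

```text
[ 0.5413 -0.2074  0.316 ] [-3.139  -0.0004  1.1856]
lever_sleeve 0.68 [ 0.6256 -0.1896  0.0907]
lever_eye 0.56 [ 0.6266 -0.1914  0.0901]
stem 0.94 [ 0.591  -0.1405  0.0198]
stem 0.31 [ 0.4667 -0.1366  0.2018]
hasp 0.86 [ 0.4633 -0.1319  0.1983]
```

View pics/wrist1b.png

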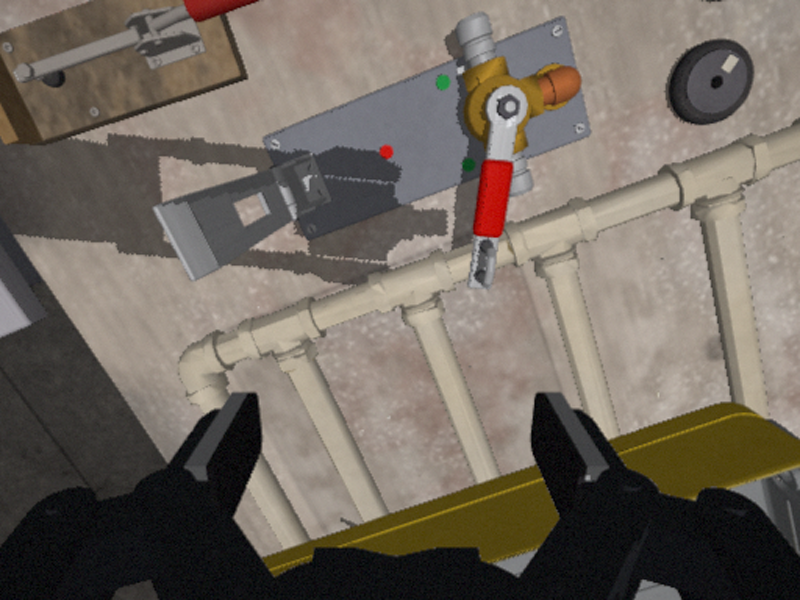

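```bash
cat > f1.py <<'E'
exec(open('f0.py').read().split('b=least')[0])
import pickle
from fit import proj as proj0
cw=pickle.load(open('w1.pkl','rb'))
def proj(n,X):
    if n!='w': return proj0(n,X)
    q=np.array(cw['intrinsics'])@(np.array(cw['R'])@X+np.array(cw['t']));return q[:2]/q[2]
_p=pts
def pts(p):
    W,lev,hp=model(p[:5]);D=_p(p[:5]);D.update(fr=W([.255,.05,.016]),ht1=hp(.139,.02),ht2=hp(.139,-.02));return D
ow=dict(fl=(264,141),nl=(307,240),fr=(564,16),nr=(591,132),nut=(508,105),t1=(468,285),t2=(491,289))
ow={k:np.array(v)/1.5625 for k,v in ow.items()}
def res(p,full=0):
    P=pts(p);r=[];D={}
    for n in ob:
        for k,v in ob[n].items():
            e=proj(n,P[k])-(np.array(v)/4.6+off[n]);r+=list(e*.4);D[n,k]=e
    for k,v in ow.items(): e=proj('w',P[k])-v;r+=list(e);D['w',k]=e
    return D if full else r
b=least_squares(res,[.478,-.14,-.03,1.13,1.75],loss='soft_l1')
if __name__=='__main__':
    print(b.x)
    for k,v in res(b.x,1).items():
        if k[0]=='w' or k[1]=='nut':print(k,v)
    W,lev,hp=model(b.x)
    print('stem',W([.175,0,.085]),'sleeve',lev(.066,0,.085),'hinge',W([0,0,.094]),'htip',hp(.139,0))
    im=cv2.resize(cv2.imread('pics/wrist1.png'),(800,600),interpolation=2)
    segs=[[W([-.02,-.05,.016]),W([.255,-.05,.016]),W([.255,.05,.016]),W([-.02,.05,.016]),W([-.02,-.05,.016])],[W([.175,0,.016]),W([.175,0,.098])],[lev(0,.01,.088),lev(.139,.01,.088),lev(.139,-.01,.088),lev(0,-.01,.088)],[hp(0,.02),hp(.139,.02),hp(.139,-.02),hp(0,-.02),hp(0,.02)],[lev(.099,0,.119),lev(.131,0,.119)],[W([0,-.02,.094]),W([0,0,.094]),W([.175,0,.094])]]
    for s in segs:
        q=np.array([proj('w',X)*1.5625+.8 for X in s]).astype(int);cv2.polylines(im,[q],False,(255,255,0),1)
    cv2.imwrite('pics/fit_w.png',im[:340])
E
python3 f1.py
```

```text
[ 0.4784 -0.1388 -0.0196  1.1225  1.7497]
('scene', 'nut') [-0.0179 -1.6929]
('side', 'nut') [ 0.1064 -1.3371]
('w', 'fl') [-3.0273 -1.5003]
('w', 'nl') [-0.427   1.8625]
('w', 'fr') [-0.1331 -3.1751]
('w', 'nr') [0.8925 0.4233]
('w', 'nut') [0.7935 0.0138]
('w', 't1') [-0.5603  1.6972]
('w', 't2') [0.2808 0.3764]
stem [ 0.6533 -0.1422  0.085 ] sleeve [ 0.6236 -0.2011  0.085 ] hinge [ 0.4784 -0.1388  0.094 ] htip [ 0.4536 -0.1383  0.2308]
```

View pics/fit_w.png

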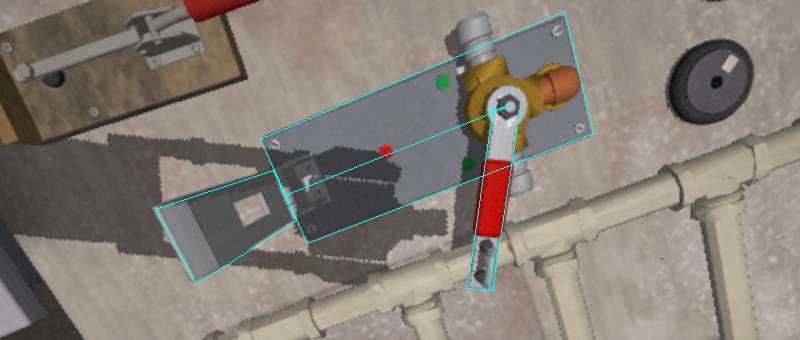

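Run:
```python
from h import *
s=manip.observe()
print(rel(s,[.6218,-.2047,.14],1.103),rel(s,[.6218,-.2047,.07],1.103))
```

```text
[ 0.0374  0.0946  0.2232  0.001  -0.0003  0.1102] [ 3.740e-02  9.450e-02  3.107e-01  1.000e-03 -3.000e-04  1.102e-01]
```

Call:
apply_moves --pt "0.037 0.0945 0.1 0 0 0.11" --pt "0.037 0.0945 0.1 0 0 0.11" --pt "0.037 0.0945 0.223 0 0 0.11" --pt "0.037 0.0945 0.223 0 0 0.11" --pt "0.037 0.0945 0.223 0 0 0.11" --pt "0.037 0.0945 0.223 0 0 0.11" --pt "0.037 0.0945 0.223 0 0 0.11" --pt "0.037 0.0945 0.223 0 0 0.11" --pt "0.037 0.0945 0.223 0 0 0.11"

```text
clock: 4.15
tool_pos: [0.6235, -0.2069, 0.1432]
eef_rot: [3.135, -0.0, 1.102]
wrist_force: [0.9, 0.4, 0.1]
opening: 0.0855
```

Run:
```python
from h import *
import pickle
s=manip.observe()
print(s['tool_pos'],s['eef_rot'],rel(s,[.6218,-.2047,.07],1.103))
c=get_calibration('wrist');pickle.dump(c,open('w2.pkl','wb'))
im=snap('wrist','wrist2.png');cv2.imwrite('pics/wrist2b.png',cv2.resize(im,(800,600),interpolation=2))
snap('side','side2.png')
```

```text
[ 0.62353218 -0.20688149  0.14320985] [ 3.13523204e+00 -2.33498389e-04  1.10220545e+00] [ 0.0014 -0.0037  0.0915  0.0081 -0.0003 -0.001 ]
```

View pics/wrist2b.png

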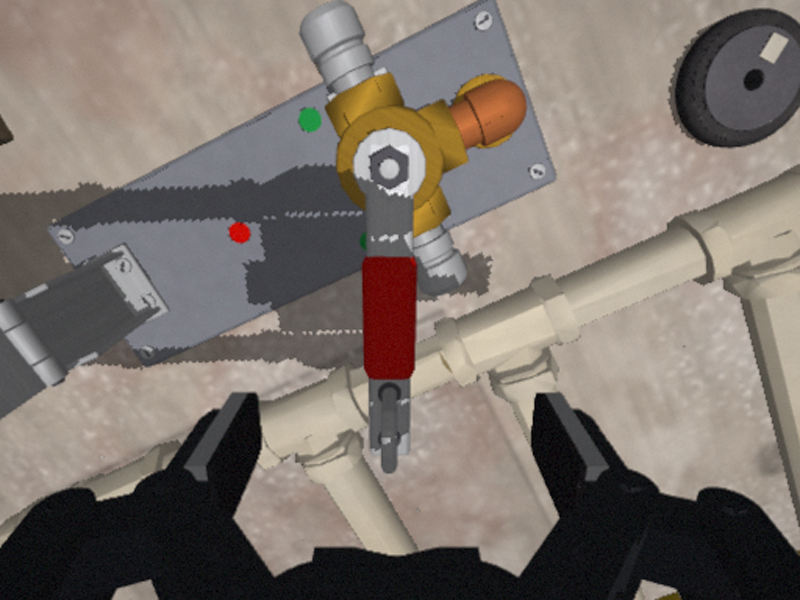

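View pics/side2.png

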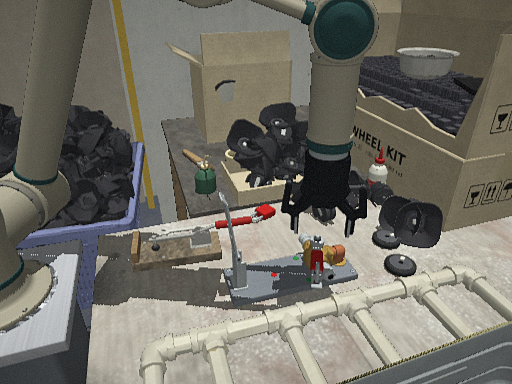

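Call:
apply_moves --pt "0.0015 -0.004 0.04 0.008 0 0" --pt "0.0015 -0.004 0.0915 0.008 0 0" --pt "0.0015 -0.004 0.0915 0.008 0 0" --pt "0.0015 -0.004 0.0915 0.008 0 0" --pt "0.0015 -0.004 0.0915 0.008 0 0"

```text
clock: 4.67
tool_pos: [0.621, -0.2045, 0.0684]
eef_rot: [-3.139, -0.0, 1.102]
wrist_force: [0.6, -0.1, 0.6]
opening: 0.0853
```

Call:
apply_moves --pt "0 0 0 0 0 0" --pt "0 0 0 0 0 0" --pt "0 0 0 0 0 0" --pt "0 0 0 0 0 0" --pt "0 0 0 0 0 0" --pt "0 0 0 0 0 0" --pt "0 0 0 0 0 0" --pt "0 0 0 0 0 0" --hand -1

```text
clock: 5.33
tool_pos: [0.6208, -0.2045, 0.0671]
eef_rot: [-3.138, -0.0, 1.102]
wrist_force: [2.0, -1.1, 5.4]
opening: 0.023
```

Run:
```python
from h import *
import pickle
s=manip.observe()
print(s['tool_pos'],s['eef_rot'],s['wrist_force'],s['opening'])
c=get_calibration('wrist');pickle.dump(c,open('w3.pkl','wb'))
im=snap('wrist','wrist3.png');cv2.imwrite('pics/wrist3b.png',cv2.resize(im,(800,600),interpolation=2))
```

```text
[ 0.620814   -0.20446339  0.06714391] [-3.13844790e+00 -1.01799380e-04  1.10153099e+00] [ 2.00607146 -1.08593995  5.43914159] 0.022994711011468112
```

View pics/wrist3b.png

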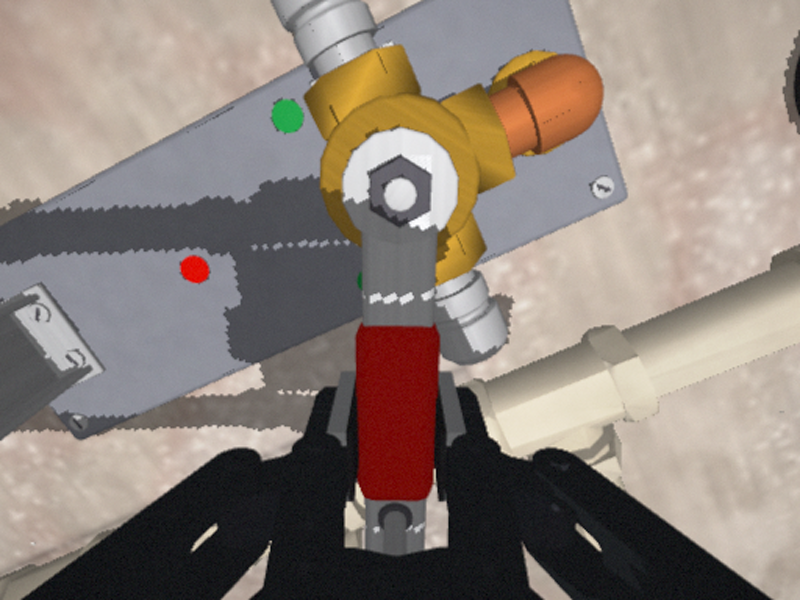

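```bash
cat > arc.py <<'E'
from h import *
import pickle,sys
def stemfrom(pk,px,z):
    c=pickle.load(open(pk,'rb'));R=np.array(c['R']);t=np.array(c['t'])
    d=R.T@np.linalg.inv(c['intrinsics'])@np.array([px[0],px[1],1]);o=-R.T@t
    return o+d*(z-o[2])/d[2]
def arc(stem,yaw1,n,z=None):
    s=manip.observe();p=s['tool_pos'];y0=s['eef_rot'][2]
    v=p[:2]-stem[:2]
    print('r',np.hypot(*v),'dir err',np.arctan2(-v[1],-v[0])-y0)
    for k in range(1,n+1):
        a=(yaw1-y0)*k/n;c,si=np.cos(a),np.sin(a)
        q=stem[:2]+[c*v[0]-si*v[1],si*v[0]+c*v[1]]
        print(list(np.round(rel(s,[*q,z or p[2]],y0+a),4)))
E
python3 - <<'E'
from arc import *
for z in (.098,.102): print(stemfrom('w3.pkl',np.array([400,191])/1.5625,z))
for z in (.098,.102): print(stemfrom('w1.pkl',np.array([508,105])/1.5625,z), stemfrom('w2.pkl',np.array([389,167])/1.5625,z))
arc(np.array([.653,-.1422]),.35,10,.068)
E
```

```text
[ 0.65392664 -0.14183556  0.098     ]
[ 0.65410321 -0.14142814  0.102     ]
[ 0.65252534 -0.14187996  0.098     ] [ 0.65388433 -0.14224335  0.098     ]
[ 0.65163981 -0.14175335  0.102     ] [ 0.65402039 -0.14203035  0.102     ]
r 0.07009196160493797 dir err -0.0077759248863646935
[np.float64(0.0003), np.float64(-0.0066), np.float64(-0.0011), np.float64(-0.004), np.float64(0.0), np.float64(0.0957)]
[np.float64(0.0011), np.float64(-0.0131), np.float64(-0.0011), np.float64(-0.004), np.float64(0.0002), np.float64(0.1914)]
[np.float64(0.0024), np.float64(-0.0196), np.float64(-0.001), np.float64(-0.004), np.float64(0.0003), np.float64(0.2871)]
[np.float64(0.0041), np.float64(-0.0259), np.float64(-0.001), np.float64(-0.004), np.float64(0.0005), np.float64(0.3827)]
[np.float64(0.0064), np.float64(-0.0321), np.float64(-0.001), np.float64(-0.004), np.float64(0.0006), np.float64(0.4784)]
[np.float64(0.0091), np.float64(-0.0381), np.float64(-0.001), np.float64(-0.004), np.float64(0.0008), np.float64(0.5741)]
[np.float64(0.0122), np.float64(-0.0439), np.float64(-0.001), np.float64(-0.004), np.float64(0.0009), np.float64(0.6698)]
[np.float64(0.0157), np.float64(-0.0494), np.float64(-0.0009), np.float64(-0.0039), np.float64(0.0011), np.float64(0.7655)]
[np.float64(0.0197), np.float64(-0.0547), np.float64(-0.0009), np.float64(-0.0039), np.float64(0.0012), np.float64(0.8612)]
[np.float64(0.0241), np.float64(-0.0596), np.float64(-0.0009), np.float64(-0.0039), np.float64(0.0014), np.float64(0.9568)]
```

Call:
apply_moves --pt "0.0003 -0.0066 0 0 0 0.096" --pt "0.0011 -0.013 0 0 0 0.191" --pt "0.0024 -0.0196 0 0 0 0.287" --pt "0.0041 -0.026 0 0 0 0.383" --pt "0.0064 -0.032 0 0 0 0.478" --pt "0.009 -0.038 0 0 0 0.574" --pt "0.0122 -0.044 0 0 0 0.67" --pt "0.0157 -0.0494 0 0 0 0.766" --pt "0.0197 -0.0547 0 0 0 0.861" --pt "0.024 -0.0596 0 0 0 0.957" --pt "0.024 -0.0596 0 0 0 0.957" --pt "0.024 -0.0596 0 0 0 0.957"

```text
clock: 6.38
tool_pos: [0.5869, -0.1651, 0.0671]
eef_rot: [-3.138, 0.002, 0.351]
wrist_force: [2.4, -0.7, 4.9]
opening: 0.0226
```

Run:
```python
from arc import *
s=manip.observe()
print(s['tool_pos'],s['eef_rot'],s['wrist_force'],s['torque'],s['opening'])
c=get_calibration('wrist');pickle.dump(c,open('w4.pkl','wb'))
im=snap('wrist','wrist4.png');cv2.imwrite('pics/wrist4b.png',cv2.resize(im,(800,600),interpolation=2))
arc(np.array([.6535,-.142]),-.02,5,.0675)
```

```text
[ 0.58685295 -0.16514028  0.06713036] [-3.13796528e+00  2.03329313e-03  3.51246819e-01] [ 2.37226069 -0.72062891  4.93041873] [-0.0499986  -0.39555088 -0.40696627] 0.022567703959353366
r 0.07052392623381813 dir err -0.017115002875483065
[np.float64(0.0004), np.float64(-0.0065), np.float64(-0.0004), np.float64(-0.005), np.float64(0.0027), np.float64(0.0945)]
[np.float64(0.0012), np.float64(-0.013), np.float64(-0.0004), np.float64(-0.0049), np.float64(0.0029), np.float64(0.189)]
[np.float64(0.0025), np.float64(-0.0194), np.float64(-0.0004), np.float64(-0.0048), np.float64(0.0031), np.float64(0.2836)]
[np.float64(0.0043), np.float64(-0.0257), np.float64(-0.0004), np.float64(-0.0046), np.float64(0.0033), np.float64(0.3781)]
[np.float64(0.0065), np.float64(-0.0319), np.float64(-0.0004), np.float64(-0.0045), np.float64(0.0035), np.float64(0.4726)]
```

View pics/wrist4b.png

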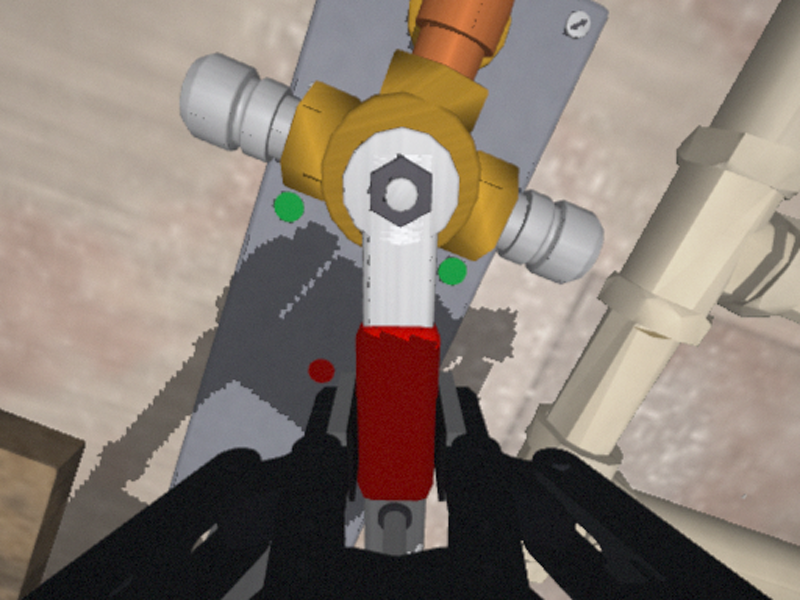

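Call:
apply_moves --pt "0.0004 -0.0065 0 0 0 0.0945" --pt "0.0012 -0.013 0 0 0 0.189" --pt "0.0025 -0.0194 0 0 0 0.284" --pt "0.0043 -0.0257 0 0 0 0.378" --pt "0.0063 -0.0313 0 0 0 0.464" --pt "0.0063 -0.0313 0 0 0 0.464" --pt "0.0063 -0.0313 0 0 0 0.464"

```text
clock: 7.02
tool_pos: [0.5829, -0.1399, 0.0671]
eef_rot: [-3.139, 0.004, -0.012]
wrist_force: [1.9, 0.1, 5.9]
opening: 0.0224
```

Run:
```python
from arc import *
s=manip.observe()
print(s['tool_pos'],s['eef_rot'],s['wrist_force'],s['torque'],s['opening'])
c=get_calibration('wrist');pickle.dump(c,open('w5.pkl','wb'))
im=snap('wrist','wrist5.png');cv2.imwrite('pics/wrist5b.png',cv2.resize(im,(800,600),interpolation=2))
im=snap('scene','scene5.png')[165:315,190:390];cv2.imwrite('pics/scene5z.png',cv2.resize(im,None,fx=4,fy=4,interpolation=2))
im=snap('side','side5.png')
arc(np.array([.6535,-.142]),-.02,1,.0675)
```

```text
[ 0.58291977 -0.13992026  0.06709   ] [-3.13866749  0.00366683 -0.01228702] [1.9182659  0.12841704 5.85474321] [-0.05625061 -0.41586821 -0.3206298 ] 0.02244984785213964
r 0.07060846922480508 dir err -0.01661398016390788
[np.float64(0.0), np.float64(-0.0007), np.float64(-0.0005), np.float64(-0.0042), np.float64(0.0046), np.float64(0.0095)]
```

View pics/wrist5b.png

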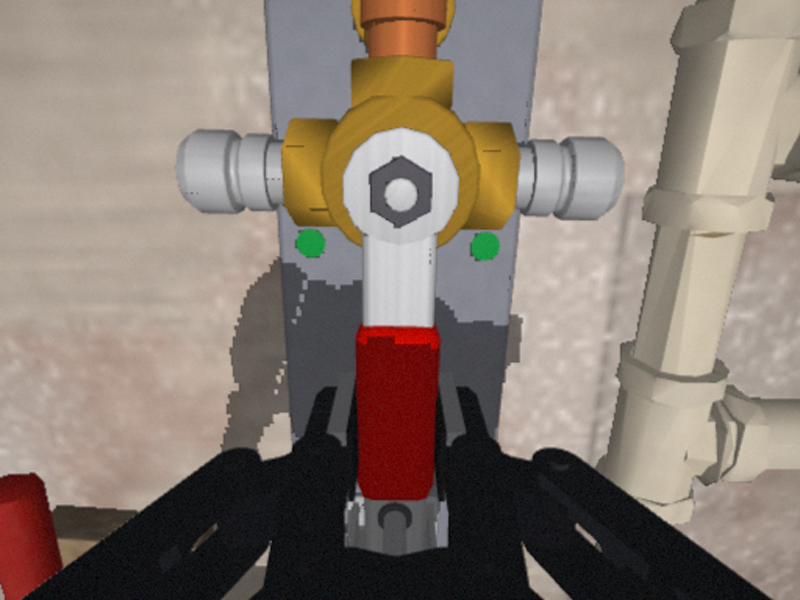

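View pics/scene5z.png

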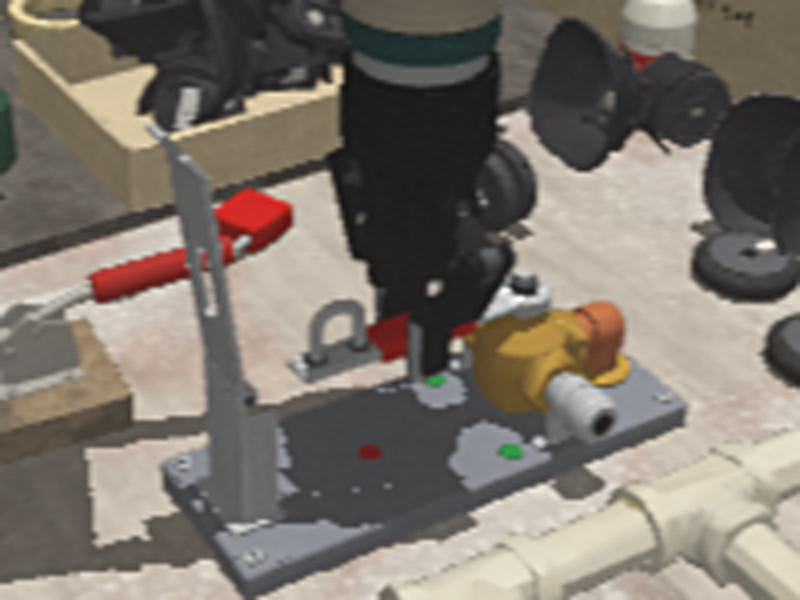

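Call:
apply_moves --pt "0 0 0 0 0 0" --pt "0 0 0 0 0 0" --pt "0 0 0 0 0 0" --pt "0 0 0 0 0 0" --pt "0 0 0 0 0 0" --pt "0 0 0 0 0 0" --hand 1

```text
clock: 7.67
tool_pos: [0.5816, -0.1398, 0.0661]
eef_rot: [-3.138, 0.007, -0.014]
wrist_force: [1.0, 0.8, -0.4]
opening: 0.0853
```

Call:
apply_moves --pt "0 0 -0.1 0 0 0" --pt "0 0 -0.1 0 0 0" --pt "0 0 -0.29 0 0 0" --pt "0 0 -0.29 0 0 0" --pt "0 0 -0.29 0 0 0" --pt "0 0 -0.29 0 0 0" --pt "0 0 -0.29 0 0 0" --pt "0 0 -0.29 0 0 0"

```text
clock: 8.33
tool_pos: [0.5839, -0.1408, 0.3005]
eef_rot: [-3.14, 0.002, -0.014]
wrist_force: [-0.0, 0.8, -0.4]
opening: 0.0855
```

Run:
```python
from arc import *
s=manip.observe()
print(s['tool_pos'],s['eef_rot'],s['wrist_force'],s['opening'])
c=get_calibration('wrist');pickle.dump(c,open('w6.pkl','wb'))
im=snap('wrist','wrist6.png');cv2.imwrite('pics/wrist6b.png',cv2.resize(im,(800,600),interpolation=2))
im=snap('side','side6.png')[165:315,190:390];cv2.imwrite('pics/side6z.png',cv2.resize(im,None,fx=4,fy=4,interpolation=2))
```

```text
[ 0.5838832  -0.14076196  0.30047484] [-3.14016708e+00  1.65061275e-03 -1.39041639e-02] [-0.0393741   0.81447162 -0.37620721] 0.08548942274658537
```

View pics/wrist6b.png

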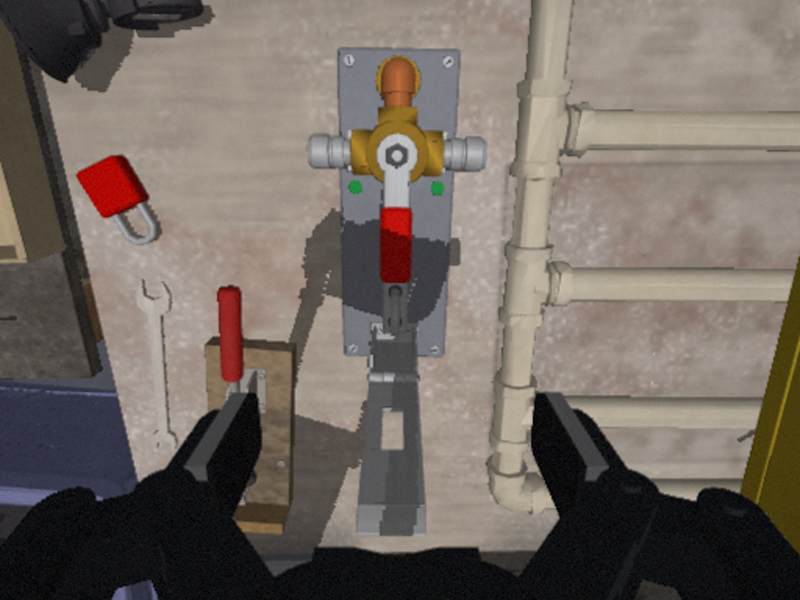

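View pics/side6z.png

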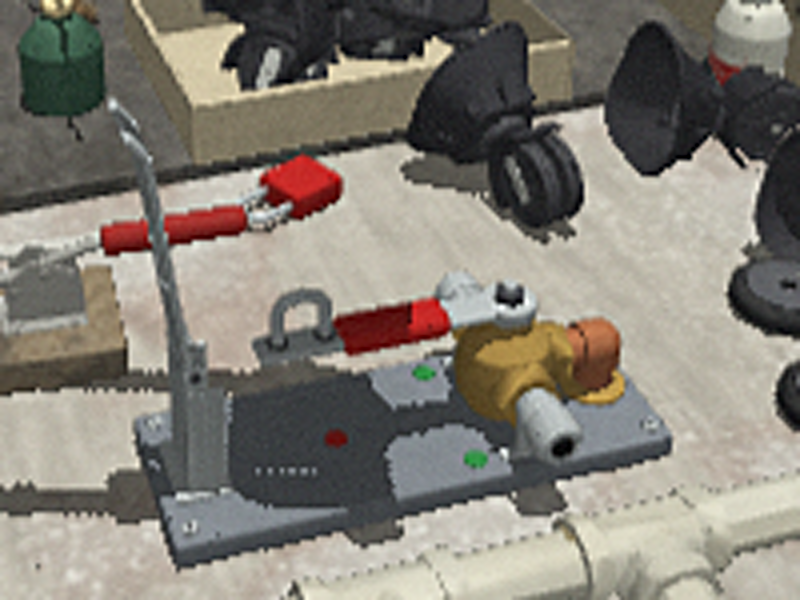

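Run:
```python
from arc import *
f=lambda p,z:stemfrom('w6.pkl',np.array(p)/1.5625,z)
st=f((397.5,155),.1);ey=f((395.5,300),.119);sl=f((396,245),.0915);hi=f((393.8,378),.097);so=f((393,428),.153);tip=f((391.5,505),.231)
for n,v in zip('st ey sl hi so tip'.split(),(st,ey,sl,hi,so,tip)):print(n,v)
print('board yaw est',np.arctan2(*(st-hi)[[1,0]]),np.arctan2(*(st-tip)[[1,0]]),'lever',np.arctan2(*(st-ey)[[1,0]]),np.arctan2(*(st-sl)[[1,0]]))
gl,gr=f((355,187),.016),f((437,189),.016);print(gl,gr,np.arctan2(-(gl-gr)[0],(gl-gr)[1]))
c=[f(p,.016) for p in ((338,49),(460,50),(345,355),(442,355))]
print((c[0]+c[1])/2,(c[2]+c[3])/2,np.arctan2(*((c[0]+c[1])/2-(c[2]+c[3])/2)[[1,0]]))
```

```text
st [ 0.65381989 -0.14364447  0.1       ]
ey [ 0.55464418 -0.14086287  0.119     ]
sl [ 0.58875761 -0.14171502  0.0915    ]
hi [ 0.47972579 -0.13840853  0.097     ]
so [ 0.47036403 -0.13790158  0.153     ]
tip [ 0.47388104 -0.13753791  0.231     ]
board yaw est -0.030066302235627642 -0.03392387459347956 lever -0.028039859383036127 -0.02964673378929913
[ 0.62409858 -0.10631556  0.016     ] [ 0.62136652 -0.17821289  0.016     ] -0.03798113776967306
[ 0.73160039 -0.1461724   0.016     ] [ 0.46119011 -0.13753189  0.016     ] -0.03194249960503469
```

Run:
```python
from h import *
s=manip.observe()
print(rel(s,[.385,-.1357,.305],-.031),rel(s,[.385,-.1357,.211],-.031))
```

```text
[-0.2469 -0.0023 -0.0079 -0.0046  0.0105  0.0216] [-0.2459 -0.0018  0.1096 -0.0046  0.0105  0.0216]
```

Call:
apply_moves --pt "-0.246 -0.002 -0.01 -0.005 0.01 0.022" --pt "-0.246 -0.002 -0.01 -0.005 0.01 0.022" --pt "-0.246 -0.002 -0.01 -0.005 0.01 0.022" --pt "-0.246 -0.002 -0.01 -0.005 0.01 0.022" --pt "-0.246 -0.002 -0.01 -0.005 0.01 0.022" --pt "-0.246 -0.002 -0.01 -0.005 0.01 0.022" --pt "-0.246 -0.002 -0.01 -0.005 0.01 0.022" --pt "-0.246 -0.002 -0.01 -0.005 0.01 0.022" --pt "-0.246 -0.002 0.11 -0.005 0.01 0.022" --pt "-0.246 -0.002 0.11 -0.005 0.01 0.022" --pt "-0.246 -0.002 0.11 -0.005 0.01 0.022" --pt "-0.246 -0.002 0.11 -0.005 0.01 0.022" --hand -1

```text
clock: 9.43
tool_pos: [0.3843, -0.1344, 0.207]
eef_rot: [-3.138, 0.007, -0.031]
wrist_force: [0.1, 0.6, -0.3]
opening: -0.0003
```

```bash
cat > hasp.py <<'E'
from arc import *
def path(H0,H1,n,r=.117,dz=0):
    s=manip.observe();w=-.031
    for k in range(1,n+1):
        H=H0+(H1-H0)*k/n
        u=r*np.cos(H)-.004*np.sin(H)-.011;z=.094+r*np.sin(H)+.004*np.cos(H)+dz
        x=.4788+u*np.cos(w);y=-.1385+u*np.sin(w)
        print(round(H,2),np.round([x,y,z],3),rel(s,[x,y,z],w).tolist())
def look(f):
    s=manip.observe();print(s['clock'],s['tool_pos'],s['eef_rot'],s['wrist_force'],s['opening'])
    im=snap('side',f+'.png')[150:300,190:390];cv2.imwrite(f'pics/{f}z.png',cv2.resize(im,None,fx=4,fy=4,interpolation=2))
E
python3 - <<'E'
from hasp import *
look('side7');path(1.65,.75,10)
E
```

```text
9.4333 [ 0.38426269 -0.13438053  0.20697344] [-3.13769724  0.00696002 -0.03072173] [ 0.14462239  0.62662008 -0.30093156] -0.00026088110651006615
1.56 [ 0.465 -0.138  0.211] [0.099, 0.0004, -0.0023, -0.002, 0.0031, 0.0004]
1.47 [ 0.476 -0.138  0.211] [0.1121, 0.0004, -0.002, -0.002, 0.0031, 0.0004]
1.38 [ 0.486 -0.139  0.21 ] [0.1252, 0.0004, -0.0006, -0.002, 0.0031, 0.0004]
1.29 [ 0.496 -0.139  0.208] [0.1381, 0.0004, 0.002, -0.002, 0.0031, 0.0004]
1.2 [ 0.506 -0.139  0.204] [0.1507, 0.0004, 0.0057, -0.002, 0.0031, 0.0004]
1.11 [ 0.516 -0.14   0.201] [0.163, 0.0004, 0.0106, -0.002, 0.0031, 0.0004]
1.02 [ 0.526 -0.14   0.196] [0.1747, 0.0004, 0.0166, -0.002, 0.0031, 0.0004]
0.93 [ 0.535 -0.14   0.19 ] [0.1859, 0.0004, 0.0236, -0.002, 0.0031, 0.0004]
0.84 [ 0.543 -0.14   0.184] [0.1963, 0.0004, 0.0315, -0.002, 0.0031, 0.0004]
0.75 [ 0.551 -0.141  0.177] [0.2061, 0.0005, 0.0404, -0.002, 0.0031, 0.0004]
```

View pics/side7z.png

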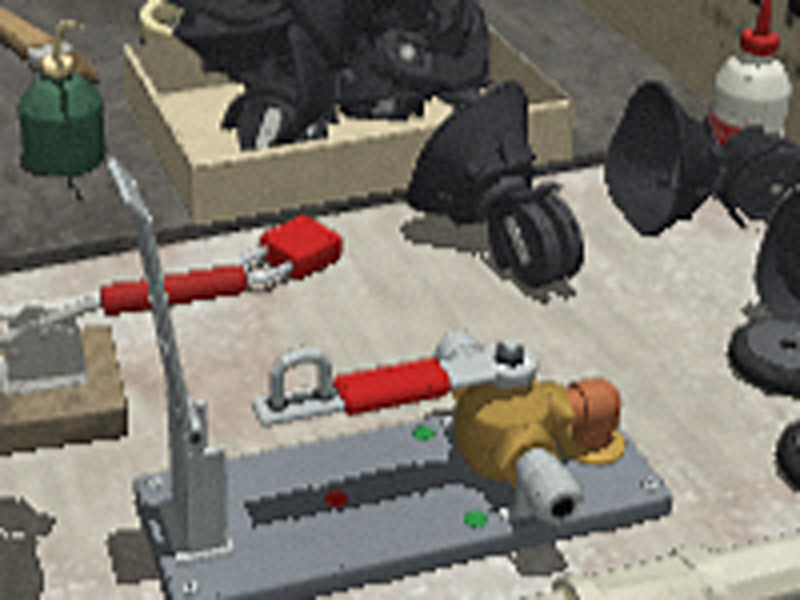

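Call:
apply_moves --pt "0.04 0 -0.002 0 0 0" --pt "0.06 0 -0.002 0 0 0" --pt "0.08 0 -0.002 0 0 0" --pt "0.099 0 -0.002 0 0 0" --pt "0.112 0 -0.002 0 0 0" --pt "0.125 0 -0.001 0 0 0" --pt "0.138 0 0.002 0 0 0" --pt "0.151 0 0.006 0 0 0" --pt "0.163 0 0.01 0 0 0" --pt "0.175 0 0.016 0 0 0" --pt "0.175 0 0.016 0 0 0"

```text
clock: 10.4
tool_pos: [0.5276, -0.1404, 0.1979]
eef_rot: [3.141, -0.002, -0.031]
wrist_force: [-0.1, 0.9, -0.1]
opening: 0.0001
```

Run:
```python
from hasp import *
look('side8');path(1.02,0.05,11)
```

```text
10.4 [ 0.52756994 -0.14036148  0.19788773] [ 3.14093342e+00 -2.27495272e-03 -3.11354835e-02] [-0.13188684  0.85563691 -0.10152287] 6.614489864717189e-05
0.93 [ 0.534 -0.14   0.19 ] [0.0099, -0.0003, 0.0098, 0.0007, -0.0014, -0.0001]
0.84 [ 0.543 -0.14   0.184] [0.0201, -0.0003, 0.0176, 0.0007, -0.0014, -0.0001]
0.76 [ 0.55  -0.141  0.177] [0.0297, -0.0003, 0.0263, 0.0007, -0.0014, -0.0001]
0.67 [ 0.557 -0.141  0.17 ] [0.0384, -0.0003, 0.0358, 0.0007, -0.0014, -0.0001]
0.58 [ 0.563 -0.141  0.161] [0.0463, -0.0003, 0.046, 0.0007, -0.0014, -0.0001]
0.49 [ 0.569 -0.141  0.153] [0.0532, -0.0003, 0.0569, 0.0007, -0.0014, -0.0001]
0.4 [ 0.574 -0.141  0.144] [0.0592, -0.0003, 0.0684, 0.0007, -0.0014, -0.0001]
0.31 [ 0.578 -0.142  0.134] [0.0641, -0.0003, 0.0803, 0.0007, -0.0014, -0.0001]
0.23 [ 0.581 -0.142  0.124] [0.068, -0.0004, 0.0926, 0.0007, -0.0014, -0.0001]
0.14 [ 0.583 -0.142  0.114] [0.0707, -0.0004, 0.1052, 0.0007, -0.0014, -0.0001]
0.05 [ 0.584 -0.142  0.104] [0.0724, -0.0004, 0.118, 0.0007, -0.0014, -0.0001]
```

View pics/side8z.png

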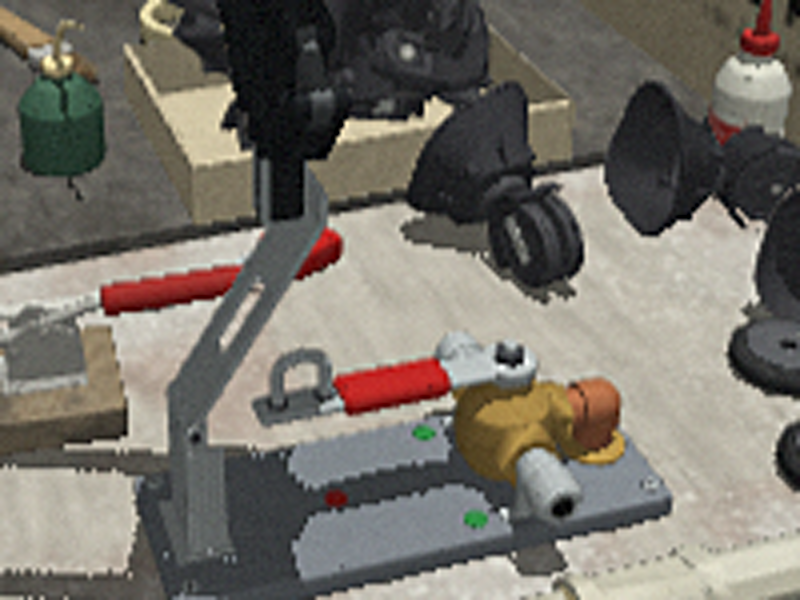

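Call:
apply_moves --pt "0.01 0 0.01 0 0 0" --pt "0.02 0 0.0175 0 0 0" --pt "0.03 0 0.026 0 0 0" --pt "0.038 0 0.036 0 0 0" --pt "0.046 0 0.046 0 0 0" --pt "0.053 0 0.057 0 0 0" --pt "0.059 0 0.068 0 0 0" --pt "0.064 0 0.08 0 0 0" --pt "0.064 0 0.08 0 0 0"

```text
clock: 11.2
tool_pos: [0.5768, -0.1416, 0.1326]
eef_rot: [-3.141, 0.001, -0.031]
wrist_force: [-0.1, -0.5, -0.1]
opening: 0.0001
```

Run:
```python
from hasp import *
look('side9');path(.31,0.0,5)
```

```text
11.2 [ 0.57676269 -0.14155598  0.13255428] [-3.14141433e+00  1.33272271e-03 -3.12617000e-02] [-0.13223129 -0.49310098 -0.08692742] 0.00011120802891555564
0.25 [ 0.58  -0.142  0.127] [0.0045, -0.0002, 0.0087, 0.0001, 0.001, -0.0004]
0.19 [ 0.582 -0.142  0.12 ] [0.0067, -0.0002, 0.0174, 0.0001, 0.001, -0.0004]
0.12 [ 0.583 -0.142  0.112] [0.0084, -0.0002, 0.0264, 0.0001, 0.001, -0.0004]
0.06 [ 0.584 -0.142  0.105] [0.0096, -0.0002, 0.0354, 0.0001, 0.001, -0.0004]
0.0 [ 0.585 -0.142  0.098] [0.0102, -0.0002, 0.0444, 0.0001, 0.001, -0.0004]
```

View pics/side9z.png

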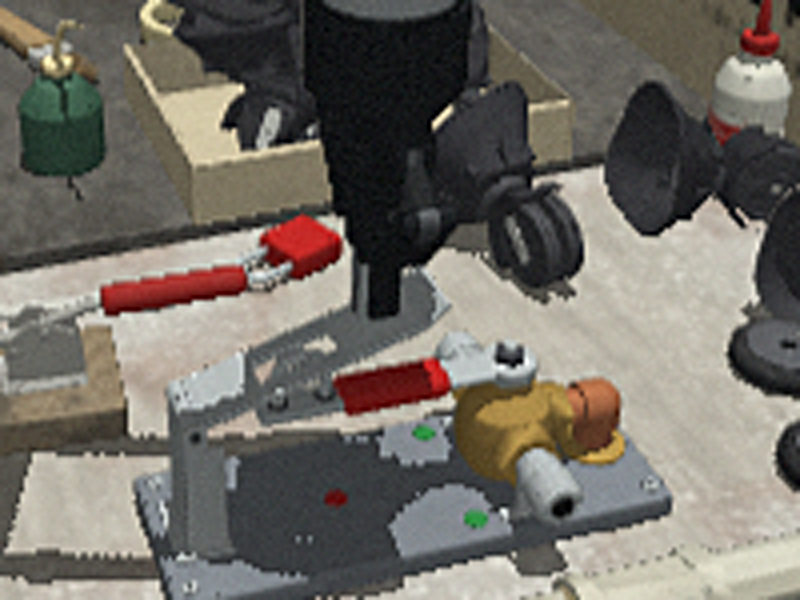

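Strap is at about 0.3 rad, with the eye just entering the slot and no side load. I'll press on slowly.

Call:
apply_moves --pt "0.0045 0 0.008 0 0 0" --pt "0.0065 0 0.0165 0 0 0" --pt "0.008 0 0.025 0 0 0" --pt "0.0095 0 0.034 0 0 0" --pt "0.01 0 0.039 0 0 0" --pt "0.01 0 0.043 0 0 0" --pt "0.01 0 0.043 0 0 0"

```text
clock: 11.83
tool_pos: [0.5847, -0.1421, 0.0999]
eef_rot: [3.141, -0.001, -0.031]
wrist_force: [0.3, 0.7, 0.3]
opening: 0.0
```

Run:
```python
from hasp import *
look('side10')
```

```text
11.8333 [ 0.58473092 -0.14208076  0.09987311] [ 3.14100887e+00 -5.26625607e-04 -3.13874639e-02] [0.27071197 0.69992184 0.25003326] 3.041220310015896e-05
```

View pics/side10z.png

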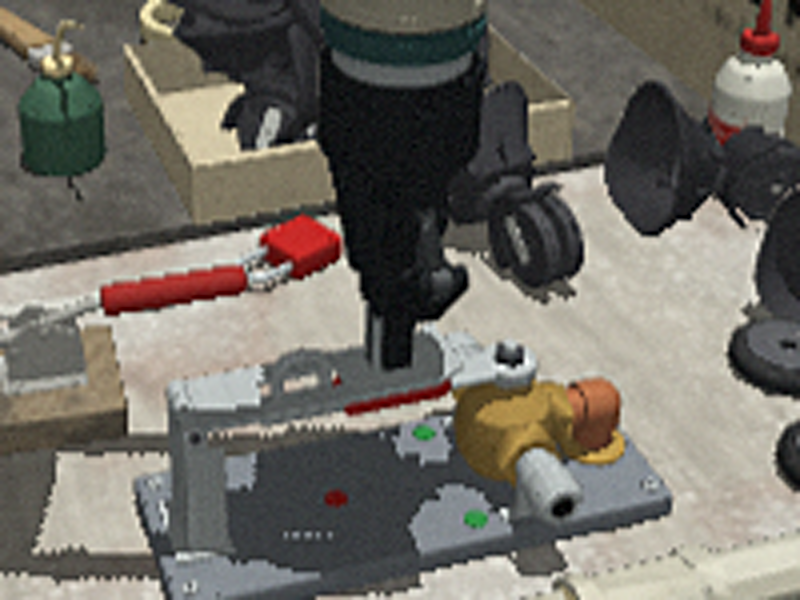

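The eye is through the slot. I'll press in small steps until force builds.

Call:
apply_moves --pt "0 0 0.0015 0 0 0" --pt "0 0 0.003 0 0 0" --pt "0 0 0.003 0 0 0" --pt "0 0 0.003 0 0 0"

```text
clock: 12.22
tool_pos: [0.5854, -0.1423, 0.0986]
eef_rot: [3.14, -0.002, -0.031]
wrist_force: [0.2, -0.2, 0.7]
opening: 0.0001
```

Call:
apply_moves --pt "0 0 0.0015 0 0 0" --pt "0 0 0.003 0 0 0" --pt "0 0 0.003 0 0 0" --pt "0 0 0.003 0 0 0"

```text
clock: 12.55
tool_pos: [0.5855, -0.1424, 0.0978]
eef_rot: [3.14, -0.003, -0.031]
wrist_force: [-2.6, 0.4, 8.7]
opening: 0.0003
```

Call:
apply_moves --pt "0 0 0.0015 0 0 0" --pt "0 0 0.003 0 0 0" --pt "0 0 0.003 0 0 0" --pt "0 0 0.003 0 0 0"

```text
clock: 12.88
tool_pos: [0.5856, -0.1424, 0.0975]
eef_rot: [3.139, -0.005, -0.031]
wrist_force: [-4.8, 0.0, 19.2]
opening: 0.0001
```

Firm stop at 97.5 mm (expected 98 mm). I'll lift straight off and check.

Call:
apply_moves --pt "0 0 -0.01 0 0 0" --pt "0 0 -0.04 0 0 0" --pt "0 0 -0.25 0 0 0" --pt "0 0 -0.25 0 0 0" --pt "0 0 -0.25 0 0 0" --pt "0 0 -0.25 0 0 0" --pt "0 0 -0.25 0 0 0" --pt "0 0 -0.25 0 0 0" --pt "0 0 -0.25 0 0 0"

```text
clock: 13.63
tool_pos: [0.5846, -0.1419, 0.2933]
eef_rot: [3.141, -0.002, -0.031]
wrist_force: [-0.0, 0.3, -1.2]
opening: 0.0
```

Run:
```python
from hasp import *
c=get_calibration('wrist');pickle.dump(c,open('w11.pkl','wb'))
look('side11')
im=snap('wrist','wrist11.png');cv2.imwrite('pics/wrist11b.png',cv2.resize(im,(800,600),interpolation=2))
for t in ['padlock_center','oil_can','spanner','caster_3']:
    for r in spotter.boxes_of(t,'side')[:1]: print(t,round(r['conf'],2),toworld('side',r['at']))
```

```text
13.6333 [ 0.58459053 -0.1419157   0.2933373 ] [ 3.14057556e+00 -1.96339362e-03 -3.14147142e-02] [-0.02850582  0.26107454 -1.19554623] 4.244769916649914e-05
padlock_center 0.5 [0.61802455 0.10222718 0.01829799]
oil_can 0.74 [0.49973374 0.28215757 0.04724581]
spanner 0.7 [0.39160583 0.10916651 0.01139828]
caster_3 0.56 [0.75976172 0.0830041  0.05393937]
```

View pics/side11z.png

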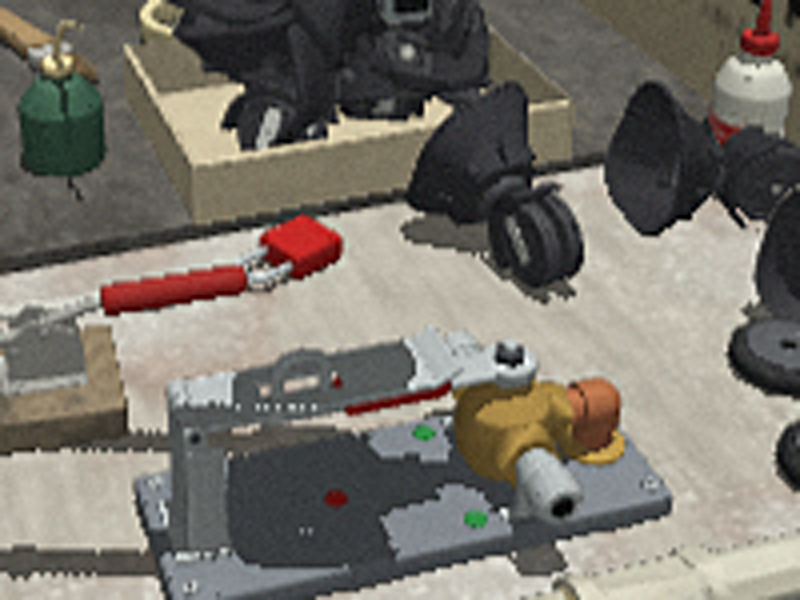

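View pics/wrist11b.png

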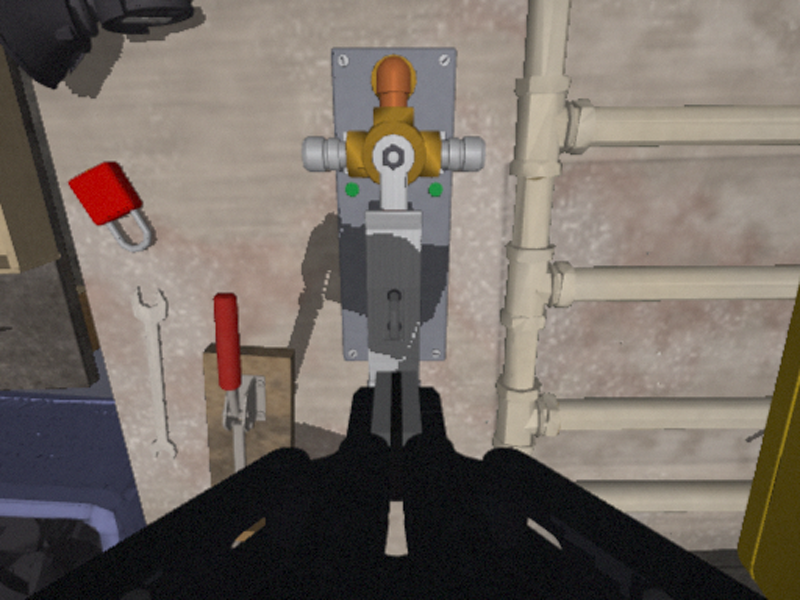

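Run:
```python
from fit import *
im=cv2.imread('pics/side11z.png')
for H,c in ((0,(255,255,0)),(.06,(0,255,255))):
    W,l,hp=model([.4788,-.1385,-.031,0,H])
    q=np.array([(proj('side',X)-[190,150])*4+2 for X in [hp(0,-.02),hp(.139,-.02),hp(.139,.02)]]).astype(int);print(q.tolist());cv2.polylines(im,[q],False,c,1)
cv2.imwrite('pics/chk.png',cv2.resize(im[280:480,120:560],(792,360)))
```

```text
[[197, 441], [465, 387], [434, 342]]
[[197, 441], [465, 374], [435, 329]]
```

View pics/chk.png

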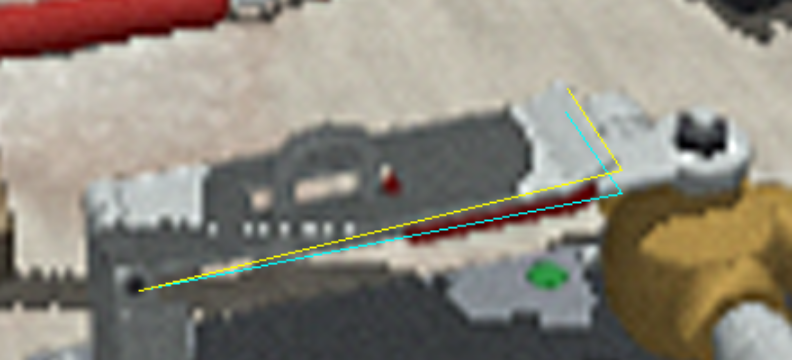

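Run:
```python
from fit import *
get=snap('scene','scene11.png')
out=[]
for n,f in (('side','side11'),('scene','scene11')):
    raw=cv2.imread(f'pics/{f}.png');k=8
    for draw in (0,1):
        im=cv2.resize(raw,None,fx=k,fy=k,interpolation=2)
        W0,_,hp0=model([.4788,-.1385,-.031,0,0])
        ctr=proj(n,W0([.08,0,.098]))
        if draw:
          for H,c in ((0,(255,255,0)),(.06,(0,255,255))):
            def P(r,y): return proj(n,W0([r*np.cos(H)-.004*np.sin(H),y,.094+r*np.sin(H)+.004*np.cos(H)]))*k+k/2
            q=np.array([P(0,-.02),P(.139,-.02),P(.139,.02),P(0,.02),P(0,-.02)]).astype(int);cv2.polylines(im,[q],False,c,1)
        x,y=(ctr*k).astype(int);out.append(im[y-150:y+150,x-200 if 0 else x-390:x+390])
cv2.imwrite('pics/c1.png',np.vstack(out[:2]));cv2.imwrite('pics/c2.png',np.vstack(out[2:]))
```

```text
(no output)
```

View pics/c1.png

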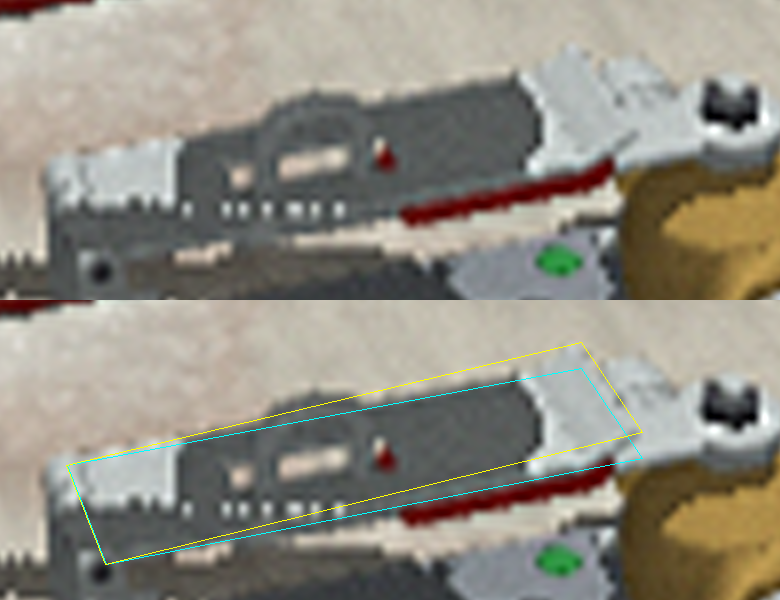

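View pics/c2.png

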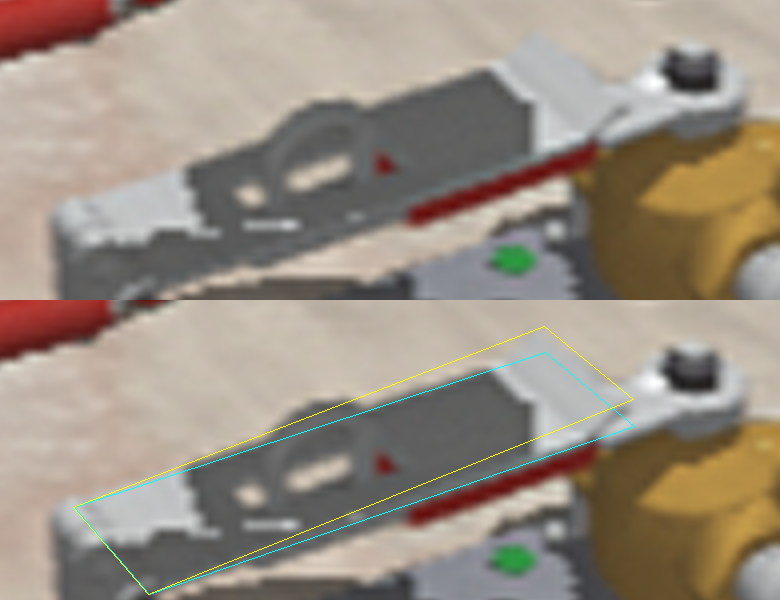

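```bash
python3 -c "
from cell import manip
print(manip.sign_off())"
```

```text
the job is handed in; nothing more can be done
None
```

The bench air is shut off and the hasp is folded over the lever's eye, ready for the padlock. I handed the job in at about 13.7 s of the 59 s allowed. Hand-in returned no verdict, so what follows is from my own checks.

**Lever:** I gripped the red sleeve and turned it along its arc from about 1.12 rad to off, then let go. Measured from the wrist picture, the lever axis was at about -0.029 rad. The board axis was about -0.031 rad, so the lever sits within about 0.01 rad of off. It was never near the -0.3 rad limit.

**Hasp:** I pushed the strap over from behind with closed fingers. It went over the eye with no side load and met a firm stop at 97.5 mm, where 98 mm was expected, with about 19 N pressing down. After I lifted off, the strap edges in both fixed views matched the level outline rather than the 0.06 rad one, and the eye stands up through the slot.

**Other things on the bench:** The padlock, spanner, oil can and caster were found within 3 mm of their starting places. The gripper was at 0.29 m, clear of everything, when I handed in.

**Disagreements:** My early estimates of the board's angle ranged from -0.020 to -0.034 rad. Later wrist pictures mostly gave -0.030 to -0.034, and one reading from the green dots gave -0.038. The lever is still within tolerance at any of these.

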